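# Find the rocking canister lid and press it home

### The arm

A 7-joint arm with a two-finger parallel gripper is mounted at the origin on the work surface. World frame = base frame: x ahead of the robot, y to its left, z up, the work surface at z = 0. Lengths are in m, angles in degrees, forces in N, time in s.
With the tool pointing down it reaches from about 0.4 to 0.85 m from the base axis. Payload 10.4 kg.
Tool frame: the origin (TCP) lies at the very end of the fingers, on their centre line; the grasp point (between the pads) lies 19 mm behind it; z points along the fingers, y is the direction in which the jaws open and shut (so a half turn about z gives the same grasp; the last joint's range is limited). The gripper opens to 87 mm and grips with 3 to 60 N. Pads are 19 mm wide; open, the fingers measure 117 mm over their backs; the gripper's body (75 mm by 190 mm) begins 51 mm behind the grasp point.
Start: joints at [-67.701, 19.034, -3.707, 83.658, 1.238, 77.344, -5.071], TCP at [0.25, 0.573, 0.223] pointing down, gripper open.
Joint ranges: [-148.97, 148.97], [-28.65, 121.19], [-84.17, 76.75], [9.2, 138.47], [-72.65, 252.65], [3.7, 117.97], [-149.18, 149.18]. Speed limits (degrees/s): [127.2, 127.2, 159.86, 159.86, 180, 180, 180].

### API

Orientations are given as [roll, pitch, yaw] about the fixed x, y, z axes, in that order (R = Rz(yaw) Ry(pitch) Rx(roll)).
In Python, from cell import * gives the robot as it stands.
- The arm moves only by the tool servo_tool, never from a script. Its argument "motion" is a list of rows, each a list of 7 numbers: the shift along the tool's x, y, z in mm, then the turn, a rotation vector about the tool's x, y, z in rad, then the closure, from -1 (fully open) to 1 (shut), so that 0 is half open. In form: [[tx, ty, tz, ax, ay, az, grip], ...]. A call has 1 to 8 rows; each row is the pose to reach, as a shift and turn from the pose commanded when the call began, along the tool's axes at that moment; what a row does not reach only later rows make up. A row lasts 1/10 s, in which the tool goes at most 50 mm and 8.59 degrees, less where a joint would pass 70% of its speed; a pose out of reach is approached as far as the arm can. A call with a gripper value outside its range is refused whole. The fingers move at their own pace and stop on an object; "grip_force" is the grip in N (left out, the last holds). Time passes only in rows, so rows that repeat a pose let the fingers close. It gives the time, the measured TCP pose, the force and the opening at its end, in the units of the state.
- state(): the state, without advancing time (a new reading comes with each control period).
- read_camera(name): name is "scene" or "top" or "wrist"; returns a dict with "image" (400x640x3 uint8, blue, green, red), "vertical_fov" (degrees; the focal length in pixels is half the picture's height over the tangent of half this angle, whatever the lens; pixels are square), "cx", "cy" (the principal point, pixels), "T" (4x4, takes a point from camera to world coordinates); the wrist camera has in their place "T_tool_cam" (4x4, takes a point from camera to tool coordinates, whose origin is the TCP and whose axes are the flange's). Camera axes: x right, y down, z forward; pixel columns grow to the right and rows downward; lengths in m; the calibration is good to about 2 mm. The wrist camera is an equidistant fisheye: a pixel r from the principal point sees the ray r / f radians off the axis. A picture is of the moment at which its call begins: read the wrist's pose just before it. There is no depth.
- close_job(): hands the job in, once; it reports no verdict.
Trained networks look in a picture, given as the dict that the camera call returned (one of the last four; its "shot" number tells which), for a name from the list of things; names that differ only in an ending like _2 or _b are one class to them, and where a whole thing is asked for, a point or a joint stands for the part that bears it (a point fixed in the world has none). Each returns a list of dicts, best first, with "p" (0 to 1); they miss things now and then, are a little off and sometimes report something else, mostly with a low value. They report only what shows in the picture. A call takes as long as a camera call. They do not tell look-alikes from the thing itself.
- look_for(picture, target): "centre" ([column, row] as shares, 0 to 1, of the picture: columns of its width, rows of its height, amid what is visible of it).
- cut_out(picture, target): "pixels" (400x640 bool, what is visible of it) and "centre" ([column, row] as shares, 0 to 1, of the picture: columns of its width, rows of its height, amid what is visible of it).
- mark_of(picture, target): "centre" ([column, row] as shares, 0 to 1, of the picture: columns of its width, rows of its height: a listed point, or the origin of a listed thing).
The state is a dict: "time": time; "joints": joint angles; "dq": joint speeds; "effort": joint torques, N m; "position": TCP position; "tcp_rot": TCP orientation; "force": force on the tool from outside, world axes, zero at the start; "torque": the same for the moment, N m; "grip_width": finger opening in m.
Only numpy, scipy, OpenCV 4.12 (cv2) and the standard library are available. Lean on these libraries where they do the work, as an engineer would, in place of code of your own. Each camera call takes 0.05 s, during which the arm holds its last target.

### The job

One of the four square canister lids on the foam sheet is not pushed home. With closed fingertips, press gently near the edge of one lid after another until you find the one that rocks, then press that lid down at its middle until it is fully home and flat, and finish while still holding it down with the fingertips. Do not lift or take off any lid, and leave the other things where they stand.

Things in the scene. Friction and masses are not known exactly. Their poses are not given: they have to be found in the camera images.
- lid_1: square grey plastic lid, 92 x 92 mm, 20 mm deep, one of four alike, any of which may be the loose one; origin: centre of its flat top, z up, x and y square to its sides. The tops lie 88 to 106 mm above the table; the canisters, fixed, stand at different depths in the foam, so height does not tell which lid is not home.
- lid_2: square grey plastic lid, 92 x 92 mm, 20 mm deep, one of four alike, any of which may be the loose one; origin: centre of its flat top, z up, x and y square to its sides. The three lids that are home lie flat on the 83 x 83 mm top of their canister and do not give or tip when pressed.
- lid_3: square grey plastic lid, 92 x 92 mm, 20 mm deep, one of four alike, any of which may be the loose one; origin: centre of its flat top, z up, x and y square to its sides. All lids are loose, about 60 g. The one not home rests level, 6 mm high, on a stiff 12 x 12 mm plunger under its middle; pressed at its middle with about 14 N it sinks 6 mm and stays home.
- lid_4: square grey plastic lid, 92 x 92 mm, 20 mm deep, one of four alike, any of which may be the loose one; origin: centre of its flat top, z up, x and y square to its sides. The one not home, pressed with a few newtons 30 to 37 mm from its middle towards any side, tips 0.13 to 0.19 rad until that side meets the canister, and tips back when released.
- holder_1: steel milling tool holder, 86 mm tall, 50 mm flange, standing taper up on the foam; loose, not part of the work; origin at the centre of its underside
- holder_2: the same, 46 mm flange; loose, not part of the work; origin at the centre of its underside
- holder_3: the same, 50 mm flange; loose, not part of the work; origin at the centre of its underside
- jar_1: pale yellow see-through insert jar, 42 mm across, 61 mm tall, standing on the foam; loose, not part of the work; origin at the centre of its underside
- jar_2: the same, standing on the table; loose, not part of the work; origin at the centre of its underside
- cutterbox_1: milling cutter box, 24 x 24 x 75 mm, blue foot and clear top, standing on the table; loose, not part of the work; origin at the centre of its underside
- cutterbox_2: the same; loose, not part of the work; origin at the centre of its underside
- flagkey: hex key with a flat red flag handle, about 100 mm long, lying on the table; loose, not part of the work; origin at the middle of its underside, near the inner end of its handle
Mind the look-alikes: they are no part of the job. What is shaped like the lid_1 but blue or pink is not meant.

How it is judged:
By the outcome, as a careful person would: the job done as asked, in the order asked, and still so for the second after the job is handed in, while the arm keeps its last pose, push and grip.
It also fails if it takes over 51 s, if anything falls off the work surface, if the arm or the gripper's body presses on something with over 40 N, if the wrist force passes 120 N, or if a joint passes its speed limit or range.

## Working session

There is one attempt and no reset: what is moved stays moved. The work goes in short steps, Python scripts to look and compute and a tool call to move; the robot and the scene stay as the last step left them, time stands still between calls to the robot, and variables do not carry over. Pictures are saved under pics/ and viewed, and the job is handed in when it is done.

Besides the shell and the picture viewer there is one more tool, called as name(argument=value, ...) on one line, values as JSON. servo_tool: Moves the arm, as the interface text tells. Its arguments: {"type":"object","properties":{"motion":{"type":"array"},"grip_force":{"type":"number"}},"required":["motion"]}

```bash
mkdir -p pics; ls; python3 - <<'E'
from cell import *
import cv2,pickle
s=state();print(s)
d={}
for n in ["scene","top","wrist"]:
    p=read_camera(n);d[n]=p;cv2.imwrite(f"pics/{n}0.png",p["image"])
    print(n,{k:v for k,v in p.items() if k!="image"})
    if n!="wrist":
        for r in cut_out(p,"lid_1"): print(r["p"],r["centre"],r["pixels"].sum())
        print([ (r["p"],r["centre"]) for r in mark_of(p,"lid_1")])
pickle.dump(d,open("d0.pkl","wb"))
E
```

```text
pics
{'time': 0.0, 'joints': array([-67.6973182 ,  19.07293979,  -3.70555445,  83.70646548,
         1.23826064,  77.34239447,  -5.07060184]), 'dq': array([-0.08780276,  0.02628996,  0.01647431,  0.07656076, -0.05386614,
        0.01930328, -0.00254667]), 'effort': array([ 1.66121197e-05, -6.23256826e+01,  2.49269122e-02, -3.89903033e+01,
       -6.12517353e-02,  3.97540850e-02,  1.44622959e-04]), 'position': array([0.25006238, 0.57237308, 0.22173952]), 'tcp_rot': array([-1.79918205e+02,  4.90600901e-03,  1.56402475e+02]), 'force': array([-0.35939083, -0.70875391, -0.07322405]), 'torque': array([ 0.03036566,  0.00505939, -0.04007198]), 'grip_width': 0.08712319056656373}
scene {'vertical_fov': 42.27542776349348, 'cx': 323.34211529134825, 'cy': 200.86595355018662, 'T': array([[ 5.16764505e-01,  5.07008123e-01, -6.89853035e-01,
         1.49104897e+00],
       [ 8.56126901e-01, -3.05012631e-01,  4.17149884e-01,
        -6.05905950e-01],
       [ 1.08449054e-03, -8.06169994e-01, -5.91682994e-01,
         9.55962435e-01],
       [ 0.00000000e+00,  0.00000000e+00,  0.00000000e+00,
        
[... 1043 characters left out ...]
345] 1230
0.56 [0.6794, 0.3148] 1013
[(0.96, [0.6789, 0.311]), (0.86, [0.6325, 0.706]), (0.7, [0.4431, 0.3467]), (0.65, [0.2442, 0.6965]), (0.64, [0.5155, 0.4525]), (0.64, [0.3517, 0.6683]), (0.61, [0.5938, 0.358]), (0.58, [0.3689, 0.473])]
wrist {'vertical_fov': 65.70646984690485, 'cx': 319.8265777193037, 'cy': 200.31978887061388, 'T_tool_cam': array([[ 4.74668812e-04, -9.70531993e-01, -2.40971835e-01,
         6.61772689e-02],
       [ 9.99999872e-01,  4.18014211e-04,  2.86226755e-04,
         2.86494046e-04],
       [-1.77062571e-04, -2.40971940e-01,  9.70532067e-01,
        -1.62404387e-01],
       [ 0.00000000e+00,  0.00000000e+00,  0.00000000e+00,
         1.00000000e+00]]), 'shot': 3}
```

View pics/scene0.png

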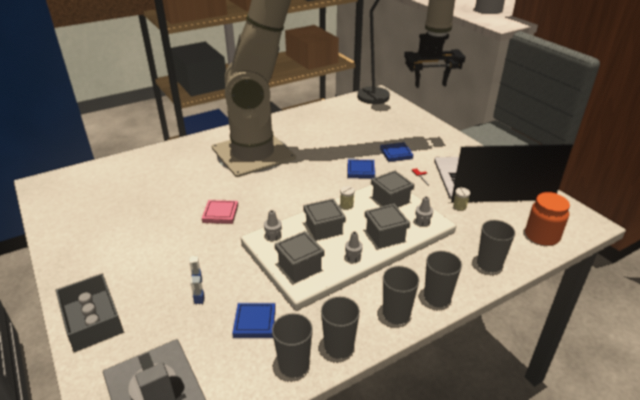

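View pics/top0.png

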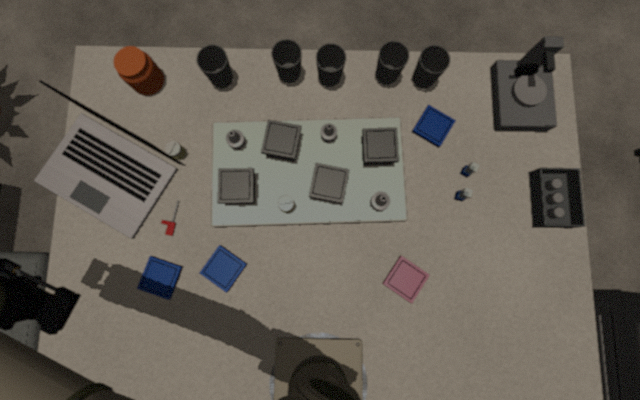

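```bash
cat > h.py <<'E'
import numpy as np,cv2,pickle
def ray(p,uv):
    f=200/np.tan(np.radians(p["vertical_fov"])/2)
    d=np.array([(uv[0]-p["cx"])/f,(uv[1]-p["cy"])/f,1]);T=p["T"]
    d=T[:3,:3]@d
    return T[:3,3],d/np.linalg.norm(d)
def plane(p,uv,z):
    o,d=ray(p,uv);return o+d*(z-o[2])/d[2]
def proj(p,X):
    f=200/np.tan(np.radians(p["vertical_fov"])/2)
    c=p["T"][:3,:3].T@(np.asarray(X)-p["T"][:3,3]);return c[:2]/c[2]*f+[p["cx"],p["cy"]]
E
python3 - <<'E'
from h import *
d=pickle.load(open("d0.pkl","rb"))
a=cv2.resize(d["top"]["image"][100:240,200:420],None,fx=3.6,fy=3.6,interpolation=cv2.INTER_CUBIC)
cv2.imwrite("pics/topc.png",np.clip(a*1.6,0,255))
a=cv2.resize(d["scene"]["image"][160:290,250:450],None,fx=4,fy=4,interpolation=cv2.INTER_CUBIC)
cv2.imwrite("pics/scenec.png",np.clip(a*1.6,0,255))
for uv in [(282,140),(380,145),(237,186),(329,183)]:
    X=plane(d["top"],uv,.097);print(uv,X,proj(d["scene"],X))
E
```

```text
(282, 140) [0.63356291 0.10750092 0.097     ] [385.05970543 215.71785166]
(380, 145) [ 0.62410173 -0.15234738  0.097     ] [299.1301968  246.61786847]
(237, 186) [0.50789765 0.22072    0.097     ] [390.46915506 181.22947559]
(329, 183) [ 0.51964639 -0.01835488  0.097     ] [323.37858942 208.40680381][ WARN:0@0.097] global loadsave.cpp:1063 imwrite_ Unsupported depth image for selected encoder is fallbacked to CV_8U.
```

View pics/topc.png

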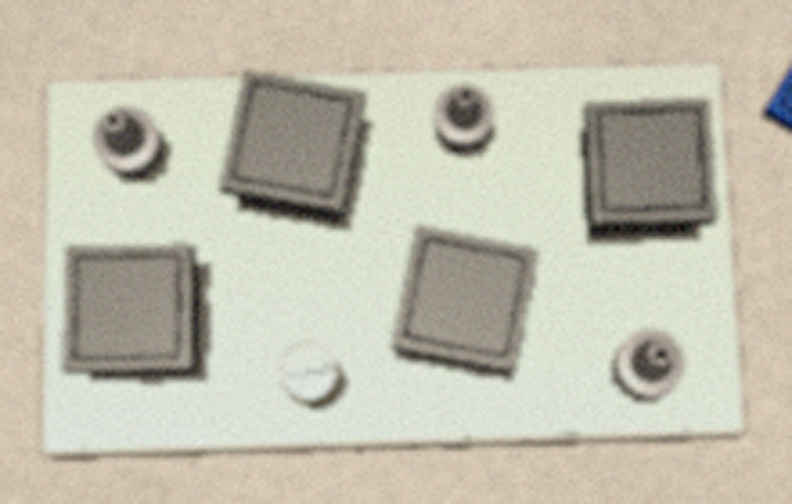

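View pics/scenec.png

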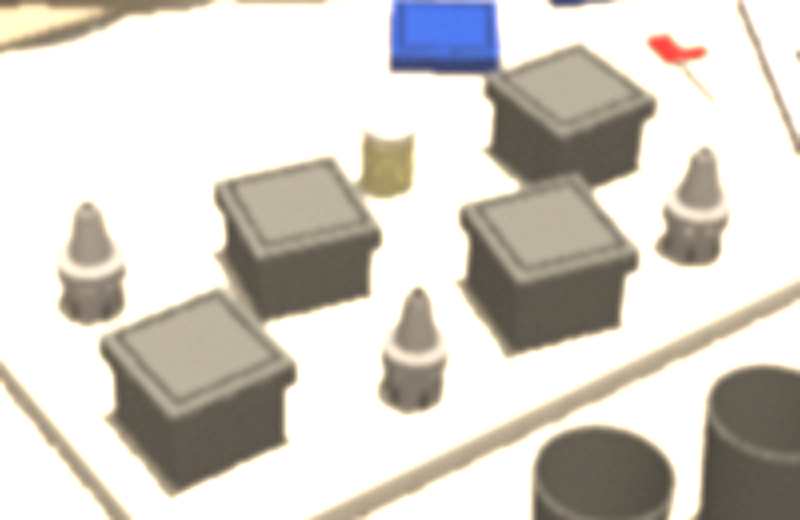

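```bash
python3 - <<'E'
from h import *
d=pickle.load(open("d0.pkl","rb"))
L={"A":([(258,80),(355,97),(330,198),(237,180)],[(463,213),(575,178),(637,250),(520,278)]),
"B":([(78,254),(182,250),(184,355),(76,358)],[(488,90),(578,45),(655,98),(562,135)]),
"C":([(594,108),(704,103),(709,207),(603,212)],[(103,345),(218,292),(294,365),(175,413)]),
"D":([(425,240),(528,252),(505,358),(410,343)],[(218,188),(332,160),(380,235),(260,252)])}
for n,(t,s) in L.items():
    T=np.array(t)/3.6+[200,100]-.36; S=np.array(s)/4+[250,160]-.37
    o1,d1=ray(d["top"],T.mean(0));o2,d2=ray(d["scene"],S.mean(0))
    k=np.linalg.lstsq(np.c_[d1,-d2],o2-o1,rcond=None)[0]
    p1,p2=o1+k[0]*d1,o2+k[1]*d2;X=(p1+p2)/2
    def an(p,Q):
        q=np.array([plane(p,u,X[2])[:2] for u in Q]);e=np.roll(q,-1,0)-q
        return (np.degrees(np.arctan2(e[:,1],e[:,0]))%90).round(1),np.linalg.norm(e,axis=1).round(3)
    print(n,X.round(4),"gap",(p1-p2).round(4),an(d["top"],T),an(d["scene"],S))
E
```

```text
A [0.6391 0.1091 0.0954] gap [-0.0002 -0.0004 -0.0001] (array([80.6, 77.9, 79.7, 80.6]), array([0.073, 0.079, 0.07 , 0.078])) (array([85.3, 80.9, 79. , 84.1]), array([0.09 , 0.087, 0.086, 0.077]))
B [0.5131 0.2245 0.0938] gap [0.0004 0.0007 0.0002] (array([3.2, 3.5, 2.5, 2.1]), array([0.076, 0.077, 0.078, 0.077])) (array([8.7, 3.2, 1.6, 9.3]), array([0.096, 0.087, 0.087, 0.075]))
C [ 0.6285 -0.155   0.0967] gap [ 0.0002  0.0003 -0.    ] (array([3.6, 1.7, 3.7, 4.5]), array([0.082, 0.079, 0.078, 0.079])) (array([5.2, 3.8, 0. , 6.7]), array([0.088, 0.086, 0.084, 0.078]))
D [ 0.523  -0.0191  0.0876] gap [-0.0006 -0.001  -0.0001] (array([84.1, 78.2, 81.8, 82.8]), array([0.076, 0.081, 0.07 , 0.077])) (array([81.4, 78.8, 71.8, 81.9]), array([0.087, 0.092, 0.083, 0.078]))
```

```bash
cat > go.py <<'E'
import sys,numpy as np
from scipy.spatial.transform import Rotation as R
from cell import *
s=state()
Rc=R.from_euler("xyz",s["tcp_rot"],degrees=True)
x,y,z,yaw=map(float,sys.argv[1:5])
Rt=R.from_euler("xyz",[180,0,yaw],degrees=True)
print("t",s["time"],"pos",s["position"].round(4),"rot",s["tcp_rot"].round(2),"F",s["force"].round(2),"w",round(s["grip_width"],4))
print("shift mm",(Rc.inv().apply(np.array([x,y,z])-s["position"])*1000).round(1),"rotvec",(Rc.inv()*Rt).as_rotvec().round(3))
E
python3 go.py 0.480 0.223 0.14 180
```

```text
t 0.35 pos [0.2501 0.5727 0.2224] rot [-179.98   -0.    156.41] F [ 0.14  0.24 -0.13] w 0.0872
shift mm [-350.6 -228.4   82.4] rotvec [-0.    -0.    -0.412]
```

servo_tool(motion=[[-44, -29, 0, 0, 0, -0.05, 1], [-88, -57, 0, 0, 0, -0.1, 1], [-132, -86, 0, 0, 0, -0.15, 1], [-175, -114, 0, 0, 0, -0.2, 1], [-219, -143, 0, 0, 0, -0.26, 1], [-263, -171, 20, 0, 0, -0.31, 1], [-307, -200, 45, 0, 0, -0.36, 1], [-350, -228, 70, 0, 0, -0.412, 1]], grip_force=20)

```text
time: 1.15
position: [0.4648, 0.2463, 0.1662]
tcp_rot: [179.9, 0.1, -179.9]
force: [0.8, 0.7, -0.1]
grip_width: 0.031
```

servo_tool(motion=[[0, 0, 0, 0, 0, 0, 1], [0, 0, 0, 0, 0, 0, 1], [0, 0, 0, 0, 0, 0, 1]])

```text
time: 1.45
position: [0.4633, 0.2493, 0.1667]
tcp_rot: [179.9, 0.0, -179.9]
force: [0.2, -0.1, 1.1]
grip_width: 0.0073
```

```bash
python3 go.py 0.480 0.223 0.11 180;  python3 - <<'E'
from cell import *
import cv2
for n in["wrist"]:
    p=read_camera(n);cv2.imwrite(f"pics/{n}1.png",p["image"])
    print([ (r["p"],r["centre"]) for r in mark_of(p,"lid_1")])
E
```

```text
t 1.45 pos [0.4633 0.2493 0.1667] rot [ 1.7995e+02  2.0000e-02 -1.7992e+02] F [ 0.16 -0.07  1.06] w 0.0073
shift mm [-16.6 -26.4  56.7] rotvec [0.001 0.    0.001]
[(0.9, [0.0098, 0.1817]), (0.79, [0.0506, 0.7905]), (0.78, [0.7605, 0.0525]), (0.76, [0.5217, 0.0537]), (0.61, [0.0397, 0.8003])]
```

View pics/wrist1.png

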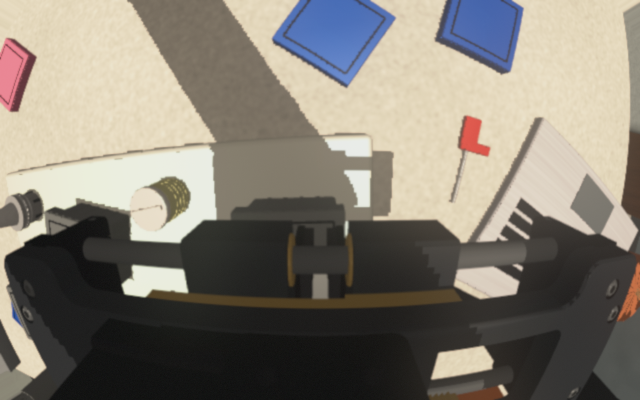

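servo_tool(motion=[[-16.6, -26.4, 20, 0, 0, 0, 1], [-16.6, -26.4, 50, 0, 0, 0, 1], [-16.6, -26.4, 60, 0, 0, 0, 1], [-16.6, -26.4, 60, 0, 0, 0, 1], [-16.6, -26.4, 60, 0, 0, 0, 1]])

```text
time: 2.05
position: [0.4804, 0.2229, 0.1073]
tcp_rot: [179.9, 0.0, -179.9]
force: [-0.3, -0.1, -0.3]
grip_width: 0.0002
```

```bash
python3 go.py 0.480 0.223 0.094 180;  python3 - <<'E'
from cell import *
import cv2
for n in["scene","top"]:
    p=read_camera(n);cv2.imwrite(f"pics/{n}2.png",cv2.resize(p["image"][100:260,200:460],None,fx=3,fy=3))
E
```

```text
t 2.05 pos [0.4804 0.2229 0.1073] rot [ 1.7995e+02  4.0000e-02 -1.7990e+02] F [-0.31 -0.09 -0.28] w 0.0002
shift mm [ 0.4  0.1 13.3] rotvec [0.001 0.001 0.002]
```

View pics/scene2.png

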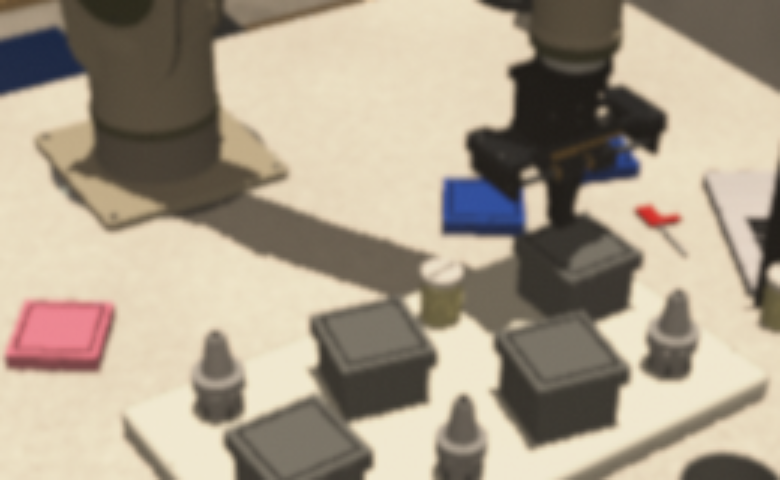

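View pics/top2.png

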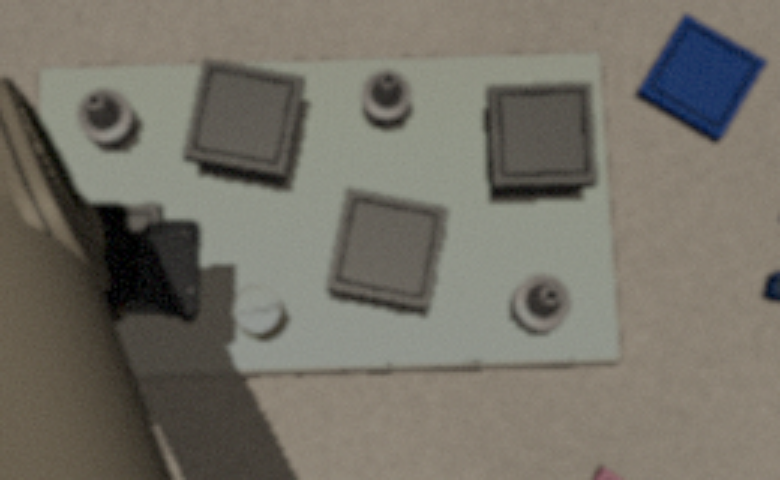

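servo_tool(motion=[[0, 0, 3, 0, 0, 0, 1], [0, 0, 6, 0, 0, 0, 1], [0, 0, 8, 0, 0, 0, 1]])

```text
time: 2.45
position: [0.4803, 0.2216, 0.0981]
tcp_rot: [180.0, 0.0, -180.0]
force: [-0.3, 0.5, -0.1]
grip_width: 0.0005
```

servo_tool(motion=[[0, 0, 1, 0, 0, 0, 1], [0, 0, 2, 0, 0, 0, 1]])

```text
time: 2.65
position: [0.4803, 0.2215, 0.0961]
tcp_rot: [180.0, -0.0, -180.0]
force: [0.0, -0.5, -0.3]
grip_width: 0.0005
```

servo_tool(motion=[[0, 0, 1, 0, 0, 0, 1], [0, 0, 2, 0, 0, 0, 1]])

```text
time: 2.85
position: [0.4804, 0.2217, 0.095]
tcp_rot: [180.0, 0.0, -180.0]
force: [-6.3, -3.3, 16.9]
grip_width: 0.0008
```

servo_tool(motion=[[0, 0, -15, 0, 0, 0, 1], [0, 0, -35, 0, 0, 0, 1], [-2, -45, -35, 0, 0, 0, 1], [-4, -90, -35, 0, 0, 0, 1], [-6, -135, -35, 0, 0, 0, 1], [-8, -180, -35, 0, 0, 0, 1], [-10, -220, -30, 0, 0, 0, 1], [-10, -236, -22, 0, 0, 0, 1]])

```text
time: 3.65
position: [0.4907, -0.0188, 0.1167]
tcp_rot: [-180.0, 0.1, 179.7]
force: [0.8, 0.9, 0.3]
grip_width: 0.0006
```

servo_tool(motion=[[0, 0, 0, 0, 0, 0, 1], [0, 0, 0, 0, 0, 0, 1]])

```text
time: 3.85
position: [0.4904, -0.014, 0.1162]
tcp_rot: [180.0, -0.0, 180.0]
force: [0.2, -0.3, 0.3]
grip_width: 0.0007
```

```bash
python3 go.py 0.490 -0.014 0.095 180
```

```text
t 3.85 pos [ 0.4904 -0.014   0.1162] rot [179.98  -0.   180.  ] F [ 0.23 -0.3   0.25] w 0.0007
shift mm [ 0.4 -0.  21.2] rotvec [ 0. -0. -0.]
```

servo_tool(motion=[[0, 0, 8, 0, 0, 0, 1], [0, 0, 16, 0, 0, 0, 1], [0, 0, 21, 0, 0, 0, 1], [0, 0, 22, 0, 0, 0, 1]])

```text
time: 4.25
position: [0.4898, -0.014, 0.0932]
tcp_rot: [-180.0, -0.1, -179.9]
force: [0.8, -0.7, -0.7]
grip_width: 0.0006
```

servo_tool(motion=[[0, 0, 1, 0, 0, 0, 1], [0, 0, 2, 0, 0, 0, 1]])

```text
time: 4.45
position: [0.4904, -0.0142, 0.0929]
tcp_rot: [180.0, -0.0, -180.0]
force: [-8.0, 1.4, 18.0]
grip_width: 0.0002
```

servo_tool(motion=[[0, 0, 0.5, 0, 0, 0, 1], [0, 0, 1, 0, 0, 0, 1]])

```text
time: 4.65
position: [0.4904, -0.0142, 0.0928]
tcp_rot: [179.9, -0.0, -180.0]
force: [-12.0, 0.0, 24.9]
grip_width: 0.0005
```

servo_tool(motion=[[0, 0, 0.5, 0, 0, 0, 1], [0, 0, 1, 0, 0, 0, 1]])

```text
time: 4.85
position: [0.4904, -0.0142, 0.0928]
tcp_rot: [179.9, -0.0, 180.0]
force: [-17.0, 0.5, 37.3]
grip_width: 0.0008
```

servo_tool(motion=[[0, 0, -15, 0, 0, 0, 1], [0, 0, -38, 0, 0, 0, 1], [-30, 33, -38, 0, 0, 0, 1], [-60, 67, -38, 0, 0, 0, 1], [-90, 100, -38, 0, 0, 0, 1], [-116, 129, -34, 0, 0, 0, 1], [-116, 129, -28, 0, 0, 0, 1], [-116, 129, -23, 0, 0, 0, 1]])

```text
time: 5.65
position: [0.6064, 0.1151, 0.1124]
tcp_rot: [-180.0, -0.0, -179.9]
force: [-0.8, -0.9, -0.2]
grip_width: 0.0005
```

servo_tool(motion=[[0, 0, 0, 0, 0, 0, 1], [0, 0, 0, 0, 0, 0, 1]])

```text
time: 5.85
position: [0.6061, 0.1133, 0.1135]
tcp_rot: [-180.0, 0.0, 179.9]
force: [-0.7, -1.1, -0.2]
grip_width: 0.0003
```

```bash
python3 go.py 0.6066 0.1148 0.102 180
```

```text
t 5.85 pos [0.6061 0.1133 0.1135] rot [-1.7999e+02  1.0000e-02  1.7992e+02] F [-0.66 -1.14 -0.18] w 0.0003
shift mm [-0.5  1.5 11.5] rotvec [-0.     0.    -0.001]
```

servo_tool(motion=[[0, 1, 4, 0, 0, 0, 1], [0, 1.5, 8, 0, 0, 0, 1], [0, 1.5, 10, 0, 0, 0, 1], [0, 1.5, 11, 0, 0, 0, 1]])

```text
time: 6.25
position: [0.6062, 0.116, 0.1019]
tcp_rot: [180.0, -0.0, -180.0]
force: [0.4, 0.6, 0.9]
grip_width: 0.0006
```

servo_tool(motion=[[0, 0, 0.7, 0, 0, 0, 1], [0, 0, 1.4, 0, 0, 0, 1]])

```text
time: 6.45
position: [0.6064, 0.1161, 0.1008]
tcp_rot: [180.0, 0.0, -180.0]
force: [0.6, 0.5, 0.1]
grip_width: 0.0005
```

servo_tool(motion=[[0, 0, 0.7, 0, 0, 0, 1], [0, 0, 1.4, 0, 0, 0, 1]])

```text
time: 6.65
position: [0.6064, 0.1161, 0.0994]
tcp_rot: [180.0, 0.0, -180.0]
force: [-0.5, -0.4, 0.7]
grip_width: 0.0005
```

servo_tool(motion=[[0, 0, 0.7, 0, 0, 0, 1], [0, 0, 1.4, 0, 0, 0, 1]])

```text
time: 6.85
position: [0.6064, 0.1161, 0.0984]
tcp_rot: [180.0, 0.0, -180.0]
force: [-3.8, -0.5, 8.1]
grip_width: 0.0003
```

servo_tool(motion=[[0, 0, 0.4, 0, 0, 0, 1], [0, 0, 0.8, 0, 0, 0, 1]])

```text
time: 7.05
position: [0.6064, 0.1162, 0.0983]
tcp_rot: [180.0, 0.0, -180.0]
force: [-6.1, -1.1, 13.3]
grip_width: 0.0004
```

servo_tool(motion=[[0, 0, -20, 0, 0, 0, 1], [0, 0, -40, 0, 0, 0, 1], [2, -45, -40, 0, 0, 0, 1], [4, -90, -40, 0, 0, 0, 1], [6, -135, -40, 0, 0, 0, 1], [8, -180, -40, 0, 0, 0, 1], [10, -225, -40, 0, 0, 0, 1], [11, -273, -35, 0, 0, 0, 1]])

```text
time: 7.85
position: [0.5956, -0.1583, 0.1329]
tcp_rot: [180.0, 0.1, -179.9]
force: [1.5, -0.7, 0.3]
grip_width: 0.0005
```

servo_tool(motion=[[0, 0, 8, 0, 0, 0, 1], [0, 0, 12, 0, 0, 0, 1], [0, 0, 12, 0, 0, 0, 1]])

```text
time: 8.15
position: [0.5952, -0.1553, 0.1194]
tcp_rot: [179.9, -0.1, -179.9]
force: [-0.6, 0.6, -0.4]
grip_width: 0.0006
```

```bash
python3 go.py 0.5956 -0.157 0.105 180;  python3 - <<'E'
from cell import *
import cv2
for n in["scene"]:
    p=read_camera(n);cv2.imwrite(f"pics/{n}3.png",cv2.resize(p["image"][150:310,200:460],None,fx=3,fy=3))
E
```

```text
t 8.15 pos [ 0.5952 -0.1553  0.1194] rot [ 1.7994e+02 -8.0000e-02 -1.7990e+02] F [-0.57  0.59 -0.36] w 0.0006
shift mm [-0.4 -1.7 14.4] rotvec [ 0.001 -0.001  0.002]
```

View pics/scene3.png

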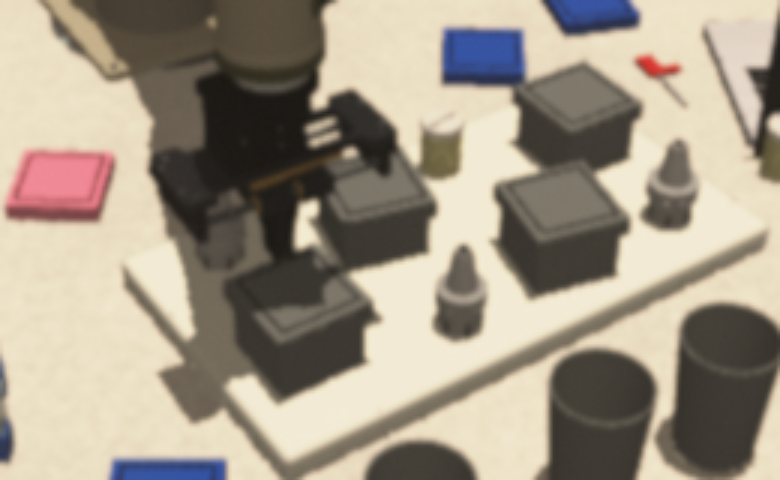

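Lids B, D, A didn't yield. The finger is over the −x edge of C; descend gently.

servo_tool(motion=[[0, -1, 6, 0, 0, 0, 1], [0, -1, 12, 0, 0, 0, 1], [0, -1, 14, 0, 0, 0, 1], [0, -1, 15, 0, 0, 0, 1]])

```text
time: 8.6
position: [0.5952, -0.1576, 0.1047]
tcp_rot: [180.0, -0.0, -180.0]
force: [0.7, 0.7, -0.1]
grip_width: 0.0006
```

servo_tool(motion=[[0, 0, 0.8, 0, 0, 0, 1], [0, 0, 1.6, 0, 0, 0, 1]])

```text
time: 8.8
position: [0.5955, -0.1579, 0.1037]
tcp_rot: [180.0, 0.0, -180.0]
force: [-0.3, 0.1, 0.2]
grip_width: 0.0004
```

servo_tool(motion=[[0, 0, 0.8, 0, 0, 0, 1], [0, 0, 1.6, 0, 0, 0, 1]])

```text
time: 9.0
position: [0.5955, -0.1579, 0.102]
tcp_rot: [180.0, 0.0, -180.0]
force: [-0.3, 0.4, 0.6]
grip_width: 0.0006
```

servo_tool(motion=[[0, 0, 0.7, 0, 0, 0, 1], [0, 0, 1.4, 0, 0, 0, 1]])

```text
time: 9.2
position: [0.5954, -0.1579, 0.1006]
tcp_rot: [180.0, 0.0, -180.0]
force: [0.9, 0.1, -0.7]
grip_width: 0.0003
```

servo_tool(motion=[[0, 0, 0.7, 0, 0, 0, 1], [0, 0, 1.4, 0, 0, 0, 1]])

```text
time: 9.4
position: [0.5955, -0.1579, 0.1003]
tcp_rot: [180.0, 0.0, -180.0]
force: [-6.9, 2.3, 15.9]
grip_width: 0.0002
```

```bash
cat > pic.py <<'E'
import sys,cv2,pickle
from cell import *
n=sys.argv[1]
s=state();print(s["time"],s["position"].round(4),s["force"].round(2))
p=read_camera("scene");pickle.dump(p,open(f"s{n}.pkl","wb"))
q=read_camera("top");pickle.dump(q,open(f"t{n}.pkl","wb"))
d=pickle.load(open("d0.pkl","rb"))
import numpy as np
x,y=map(int,sys.argv[2:4])
f=lambda im:np.clip(cv2.resize(im[y:y+60,x:x+80],None,fx=5,fy=5,interpolation=cv2.INTER_CUBIC)*1.8,0,255)
cv2.imwrite(f"pics/p{n}.png",np.hstack([f(d["scene"]["image"]),f(p["image"])]).astype(np.uint8))
E
python3 pic.py C 260 225
```

```text
9.4 [ 0.5955 -0.1579  0.1003] [-6.91  2.28 15.95]
```

View pics/pC.png

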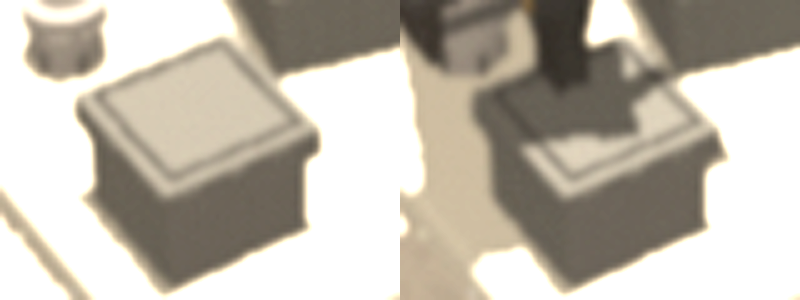

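servo_tool(motion=[[0, 0, -20, 0, 0, 0, 1], [0, 0, -38, 0, 0, 0, 1], [14, 46, -38, 0, 0, 0, 1], [28, 92, -38, 0, 0, 0, 1], [42, 138, -38, 0, 0, 0, 1], [56, 184, -38, 0, 0, 0, 1], [70, 230, -38, 0, 0, 0, 1], [84, 276, -38, 0, 0, 0, 1]])

```text
time: 10.3
position: [0.5106, 0.1198, 0.1375]
tcp_rot: [180.0, 0.0, -180.0]
force: [0.2, 0.2, 0.1]
grip_width: -0.0002
```

servo_tool(motion=[[14, 46, 0, 0, 0, 0, 1], [28, 92, 0, 0, 0, 0, 1], [31, 104, 5, 0, 0, 0, 1], [31, 104, 15, 0, 0, 0, 1], [31, 104, 25, 0, 0, 0, 1], [31, 104, 25, 0, 0, 0, 1]])

```text
time: 10.9
position: [0.4801, 0.2195, 0.1103]
tcp_rot: [-179.9, -0.1, 179.9]
force: [-0.9, -0.5, 0.8]
grip_width: 0.0003
```

```bash
python3 go.py 0.480 0.222 0.0995 180; python3 pic.py B0 360 165
```

```text
t 10.9 pos [0.4801 0.2195 0.1103] rot [-1.7988e+02 -1.3000e-01  1.7985e+02] F [-0.9  -0.48  0.79] w 0.0003
shift mm [ 0.1  2.5 10.8] rotvec [-0.002 -0.002 -0.003]
10.9 [0.4801 0.2195 0.1103] [-0.9  -0.48  0.79]
```

View pics/pB0.png

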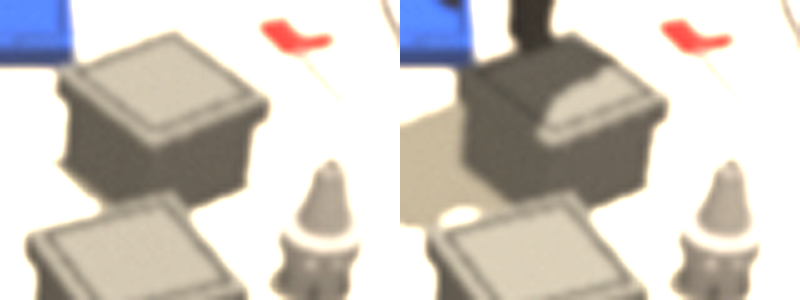

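Now down to about 0.1 mm below the earlier contact height (0.0955).

servo_tool(motion=[[0, 0, 5, 0, 0, 0, 1], [0, 0, 10, 0, 0, 0, 1], [0, 0, 13, 0, 0, 0, 1], [0, 0, 15, 0, 0, 0, 1]])

```text
time: 11.4
position: [0.4802, 0.2219, 0.0968]
tcp_rot: [-180.0, -0.0, -180.0]
force: [0.3, 0.6, 0.8]
grip_width: 0.0006
```

```bash
python3 pic.py B1 360 165
```

```text
11.4 [0.4802 0.2219 0.0968] [0.35 0.62 0.8 ]
```

View pics/pB1.png

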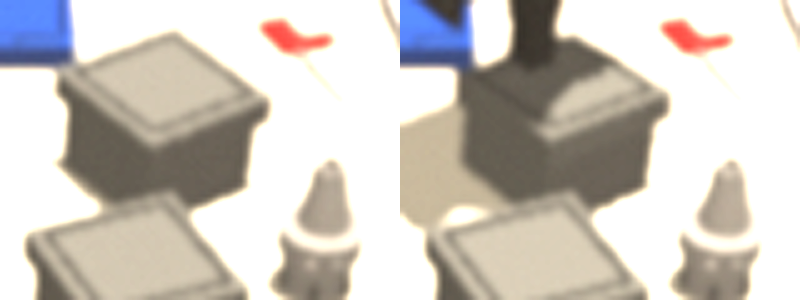

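```bash
python3 - <<'E'
from h import *
a,b=[pickle.load(open(f"s{n}.pkl","rb"))["image"][168:205,365:418] for n in("B0","B1")]
f=lambda m:np.clip(cv2.resize(m,None,fx=7,fy=7,interpolation=cv2.INTER_CUBIC)*1.8,0,255)
d=cv2.absdiff(a,b)*3
cv2.imwrite("pics/cmpB.png",np.vstack([np.hstack([f(a),f(b)]),np.hstack([f(d),f(d)*0])]).astype(np.uint8))
E
```

```text
(no output)
```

View pics/cmpB.png

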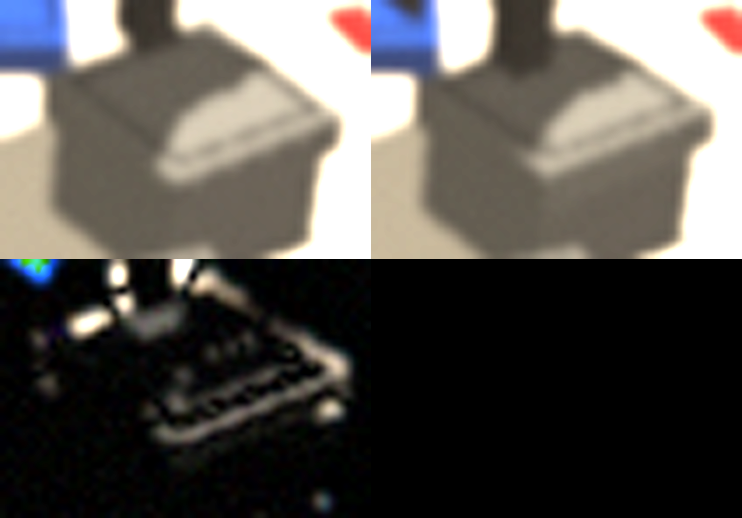

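```bash
python3 - <<'E'
from h import *
from scipy.spatial.transform import Rotation as R
d=pickle.load(open("d0.pkl","rb"))
out=[]
for cx,cy,z in [(.512,.2235,.099),(.513,.2245,.094)]:
  row=[]
  for n,(x,y) in {"top":(208,158),"scene":(360,160)}.items():
    im=np.clip(cv2.resize(d[n]["image"][y:y+55,x:x+65],None,fx=6,fy=6,interpolation=cv2.INTER_CUBIC)*1.5,0,255).astype(np.uint8)
    for h in (.046,):
      q=[proj(d[n],np.array([cx,cy,z])+R.from_euler("z",3,degrees=True).apply([a*h,b*h,0])) for a,b in[(1,1),(1,-1),(-1,-1),(-1,1)]]
      q=((np.array(q)-[x,y]+.5)*6-.5).round().astype(np.int32)
      cv2.polylines(im,[q],True,(0,0,255),1)
    row.append(im)
  out.append(np.hstack(row))
o=np.vstack(out);print(o.shape);cv2.imwrite("pics/ov.png",cv2.resize(o,(o.shape[1]*9//10,o.shape[0]*9//10)))
E
```

```text
(660, 780, 3)
```

View pics/ov.png

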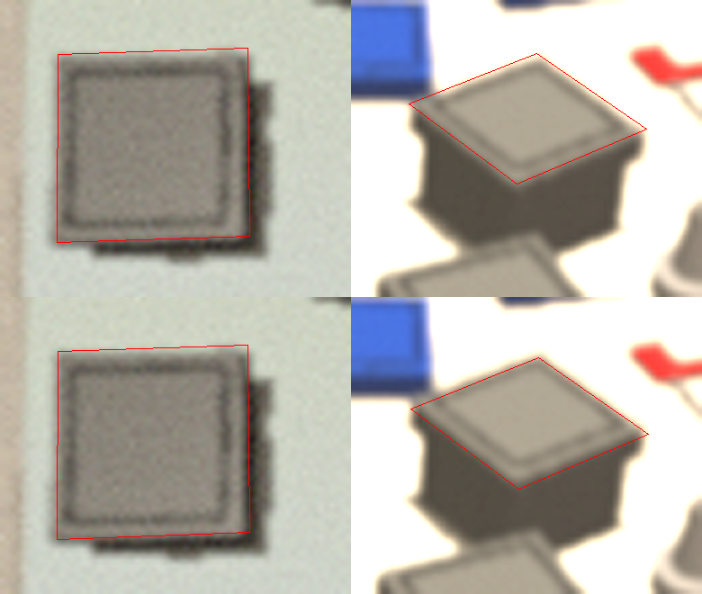

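servo_tool(motion=[[0, 0, -4, 0, 0, 0, 1], [0, 0, -10, 0, 0, 0, 1], [0, 0, -18, 0, 0, 0, 1], [-15, 0.5, -18, 0, 0, 0, 1], [-30, 1, -18, 0, 0, 0, 1], [-30, 1, -14, 0, 0, 0, 1], [-30, 1, -12, 0, 0, 0, 1], [-30, 1, -12, 0, 0, 0, 1]])

```text
time: 12.3
position: [0.5094, 0.2231, 0.1089]
tcp_rot: [-180.0, -0.1, -180.0]
force: [0.5, -0.3, 0.7]
grip_width: 0.0008
```

```bash
python3 go.py 0.510 0.223 0.1 180; python3 pic.py B2 360 165
```

```text
t 12.3 pos [0.5094 0.2231 0.1089] rot [-1.7999e+02 -6.0000e-02 -1.7997e+02] F [ 0.51 -0.27  0.74] w 0.0008
shift mm [-0.6 -0.1  8.9] rotvec [-0.    -0.001  0.001]
12.3 [0.5094 0.2231 0.1089] [ 0.51 -0.27  0.74]
```

View pics/pB2.png

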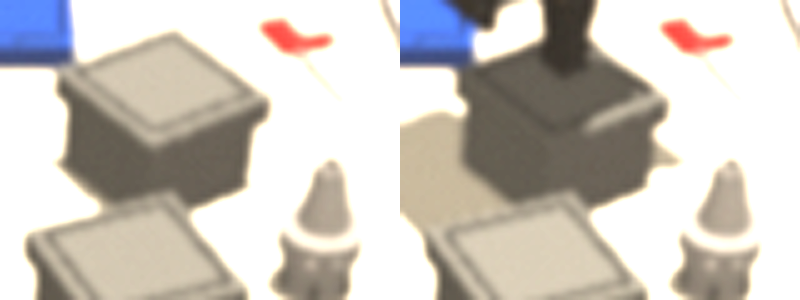

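servo_tool(motion=[[0, 0, 3, 0, 0, 0, 1], [0, 0, 6, 0, 0, 0, 1], [0, 0, 7, 0, 0, 0, 1]])

```text
time: 12.7
position: [0.51, 0.223, 0.1018]
tcp_rot: [-180.0, -0.0, -180.0]
force: [0.1, 0.1, 0.3]
grip_width: 0.0005
```

servo_tool(motion=[[0, 0, 0.8, 0, 0, 0, 1], [0, 0, 1.5, 0, 0, 0, 1]])

```text
time: 12.9
position: [0.5103, 0.2231, 0.1007]
tcp_rot: [180.0, 0.0, -180.0]
force: [-0.2, 0.3, 0.5]
grip_width: 0.0001
```

servo_tool(motion=[[0, 0, 0.8, 0, 0, 0, 1], [0, 0, 1.5, 0, 0, 0, 1]])

```text
time: 13.1
position: [0.5104, 0.2231, 0.0992]
tcp_rot: [180.0, 0.0, -180.0]
force: [0.4, 1.2, 0.5]
grip_width: 0.0007
```

servo_tool(motion=[[0, 0, 0.8, 0, 0, 0, 1], [0, 0, 1.5, 0, 0, 0, 1]])

```text
time: 13.3
position: [0.5104, 0.2231, 0.098]
tcp_rot: [180.0, 0.0, -180.0]
force: [-2.1, -2.1, 8.7]
grip_width: 0.0001
```

servo_tool(motion=[[0, 0, 0.7, 0, 0, 0, 1], [0, 0, 1.4, 0, 0, 0, 1]])

```text
time: 13.5
position: [0.5105, 0.2231, 0.0975]
tcp_rot: [180.0, 0.0, -180.0]
force: [-5.1, -2.5, 14.0]
grip_width: 0.0005
```

servo_tool(motion=[[0, 0, 1, 0, 0, 0, 1], [0, 0, 2, 0, 0, 0, 1], [0, 0, 3, 0, 0, 0, 1]])

```text
time: 13.8
position: [0.5105, 0.2231, 0.0946]
tcp_rot: [180.0, 0.0, -180.0]
force: [-5.7, -2.2, 12.9]
grip_width: 0.0003
```

```bash
python3 pic.py B3 360 165
```

```text
13.8 [0.5105 0.2231 0.0946] [-5.75 -2.17 12.92]
```

View pics/pB3.png

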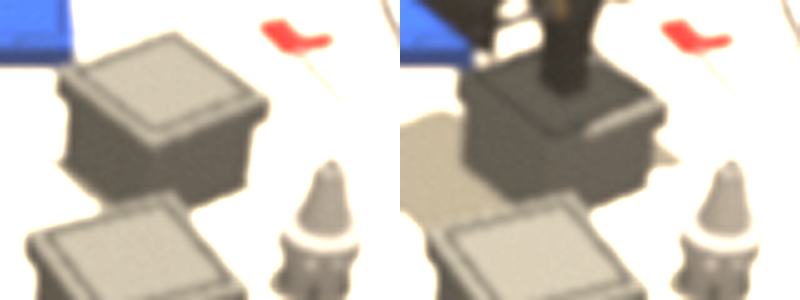

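Sinking level at about 13 N. Continue.

servo_tool(motion=[[0, 0, 0.7, 0, 0, 0, 1], [0, 0, 1.4, 0, 0, 0, 1]])

```text
time: 14.1
position: [0.5105, 0.2232, 0.0932]
tcp_rot: [180.0, 0.0, -180.0]
force: [-5.4, -2.9, 13.4]
grip_width: 0.0005
```

servo_tool(motion=[[0, 0, 0.5, 0, 0, 0, 1], [0, 0, 1, 0, 0, 0, 1]])

```text
time: 14.3
position: [0.5105, 0.2232, 0.0922]
tcp_rot: [180.0, 0.0, -180.0]
force: [-5.6, -2.9, 13.7]
grip_width: 0.0009
```

servo_tool(motion=[[0, 0, 0.5, 0, 0, 0, 1], [0, 0, 1, 0, 0, 0, 1]])

```text
time: 14.5
position: [0.5105, 0.2232, 0.0919]
tcp_rot: [180.0, 0.0, -180.0]
force: [-10.0, -4.9, 24.5]
grip_width: 0.0005
```

servo_tool(motion=[[0, 0, 0.2, 0, 0, 0, 1], [0, 0, 0.2, 0, 0, 0, 1], [0, 0, 0.2, 0, 0, 0, 1]])

```text
time: 14.8
position: [0.5105, 0.2232, 0.0919]
tcp_rot: [180.0, 0.0, 180.0]
force: [-8.5, -4.3, 22.4]
grip_width: 0.0007
```

```bash
python3 pic.py B4 360 165; python3 - <<'E'
from h import *
d=pickle.load(open("d0.pkl","rb"));s=pickle.load(open("sB4.pkl","rb"))["image"]
f=lambda m:cv2.resize(m[150:300,230:470],None,fx=2.5,fy=2.5)
cv2.imwrite("pics/fin.png",np.vstack([f(d["scene"]["image"])[:200],f(s)]))
E
```

```text
14.8 [0.5105 0.2232 0.0919] [-8.46 -4.27 22.41]
```

View pics/pB4.png

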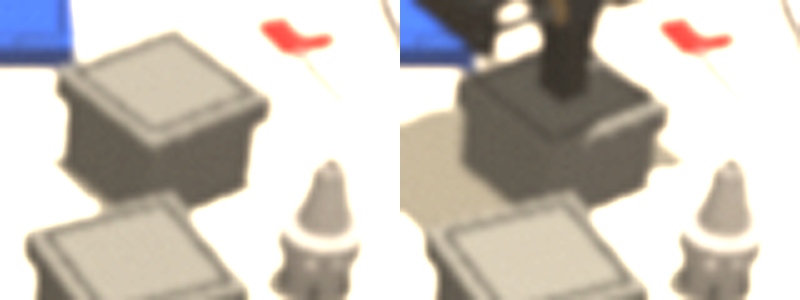

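View pics/fin.png

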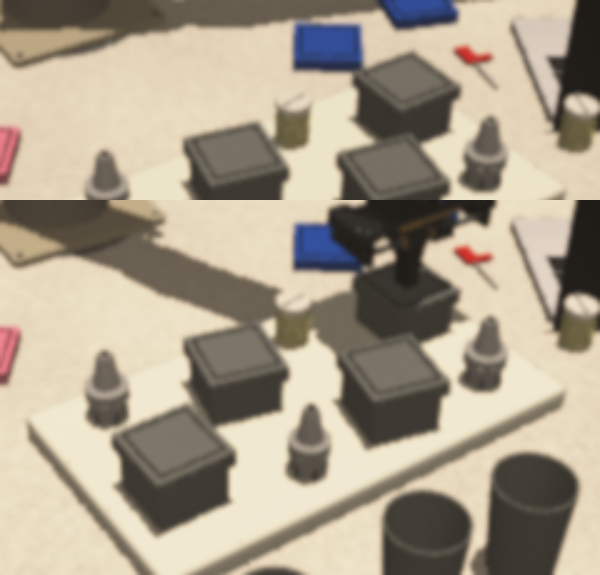

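The lid is down, level and held at about 22 N, and nothing else has moved. Handing in.

```bash
python3 -c "
from cell import *
print(close_job()); "
```

```text
the job is handed in; nothing more can be done
None
```

The loose lid was the one at about (0.51, 0.22), and it is now pressed fully home and held there with the closed fingertips.

- **Search:** I pressed all four lids near an edge. The first round misled me. The loose lid tips under less force than the sensor noise, so by force alone all four felt rigid. I pressed the lid at (0.60, −0.16) and saw no tilt in the camera. I then went back to the lid at (0.51, 0.22), whose measured height stood out, and the scene camera clearly showed it rocking, then levelling when released. The other two were not checked by camera.
- **Pressing home:** Pressed at its middle, the lid met the fingertips at about z = 98 mm and sank level under 13–14 N. It stopped hard at z = 91.9 mm, about 6 mm lower.
- **At hand-in:** The fingertips were holding it down with about 22 N at 14.8 s. In the last picture the lid looked flat, and the other things in view had not moved.
- **Rougher than intended:** The press on the lid at (0.52, −0.02) reached 37 N, which was not gentle. That lid did not give, and the 40 N limit was not passed.
- **Vision heights:** My camera height estimates were 2–5 mm below the contact heights for the other lids, so I relied on contact for height.

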